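Size a jar on the sliding-jaw gauge

ROBOT

A 6-joint arm with a two-finger parallel gripper is mounted at the origin on the work surface. World frame = base frame: x ahead of the robot, y to its left, z up, the work surface at z = 0. Lengths are in mm, angles in rad, forces in N, time in s.
With the tool pointing down it reaches from about 275 to 750 mm from the base axis. Payload 10.2 kg.
Tool frame: the origin (TCP) lies at the very end of the fingers, on their centre line; the grasp point (between the pads) lies 19 mm behind it (ctrl.hold_point_z is the distance from the TCP to the grasp point, in mm); z points along the fingers, y is the direction in which the jaws open and shut (so a half turn about z gives the same grasp; the last joint's range is limited). The gripper opens to 85 mm and grips with 20 to 120 N. Pads are 22 mm wide; open, the fingers measure 114 mm over their backs; the gripper's body (76 mm by 85 mm) begins 54 mm behind the grasp point. The pads swing forward as they close: fully open they stand 13 mm farther back than shut.
Start: joints at [1.065, 0.313, 1.498, -0, 1.331, -0.223], TCP at [146.512, 504.148, 231.294] pointing down, gripper open.
Joint ranges: [-2.94, 2.94], [-0.97, 2.17], [0.19, 2.56], [-1.23, 4.37], [0.02, 3.11], [-2.88, 2.88]. Speed limits (rad/s): [2.39, 2.39, 3.01, 3.14, 3.14, 3.14].

INTERFACE

Orientations are given as a unit quaternion [w, x, y, z].
In Python, from rig import readout, cams, workorder, spotter, ctrl gives the robot as it stands.
- The arm moves only by the tool step_arm, never from a script. Its argument "plan" is text: rows parted by semicolons, each of 5 numbers parted by spaces: the shift along the tool's x, y, z in cm, then the turn about the tool's z in degrees, then the opening in per cent of the stroke, from 0 (shut) to 100 (fully open). In form: x y z twist gripper; .... A call has 1 to 10 rows; each row is the pose to reach, as a shift and turn from the pose commanded when the call began, along the tool's axes at that moment; what a row does not reach only later rows make up. A row lasts 1/10 s, in which the tool goes at most 50 mm and 8.59 degrees, less where a joint would pass 70% of its speed; a pose out of reach is approached as far as the arm can. A call with a gripper value outside its range is refused whole. The fingers move at their own pace and stop on an object; "grip_force" is the grip in N (left out, the last holds). Time passes only in rows, so rows that repeat a pose let the fingers close. It gives the time, the measured TCP pose, the force and the opening at its end, in the units of the state.
- readout.sense(): the state, without advancing time (a new reading comes with each control period).
- cams.capture(name): name is "side" or "top" or "wrist"; returns (picture, depth): 400x640x3 uint8, red, green, blue; 400x640 float32, mm along the optical axis (not along the pixel's ray), 0 where there is no reading.
- cams.camera_info(name): a dict with "vfov" (degrees; the focal length in pixels is half the picture's height over the tangent of half this angle, whatever the lens; pixels are square), "cx", "cy" (the principal point, pixels), "rvec" (rotation vector, rad) and "tvec" (3), from world to camera coordinates, as OpenCV has them. Camera axes: x right, y down, z forward; pixel columns grow to the right and rows downward; lengths in mm; the calibration is good to about 2 mm. The wrist camera is an equidistant fisheye: a pixel r from the principal point sees the ray r / f radians off the axis. A picture is of the moment at which its call begins: read the wrist's pose just before it. camera_info takes no time and is no camera call; for the wrist camera it gives the pose at the moment of the call.
- workorder.finish_job(): hands the job in, once; it reports no verdict.
Trained networks look in the newest picture that a camera, given by its name, has taken for a name from the list of things; names that differ only in an ending like _2 or _b are one class to them, and where a whole thing is asked for, a point or a joint stands for the part that bears it (a point fixed in the world has none). Each returns a list of dicts, best first, with "conf" (0 to 1); they miss things now and then, are a little off and sometimes report something else, mostly with a low value. They report only what shows in the picture. A call takes as long as a camera call. They do not tell look-alikes from the thing itself.
- spotter.regions_of(camera, target): "pixels" (400x640 bool, what is visible of it) and "extent" ([centre column, centre row, width, height] in pixels, round what is visible of it).
The state is a dict: "time_s": time; "joints": joint angles; "dq": joint speeds; "tau": joint torques, N m; "eef_pos": TCP position; "ee_rot": TCP orientation; "force": force on the tool from outside, world axes, zero at the start; "wrist_torque": the same for the moment, N m; "grip_width": opening from 0.0 (shut) to 1.0 (fully open).
Only numpy, scipy, OpenCV 4.12 (cv2) and the standard library are available. Lean on these libraries where they do the work, as an engineer would, in place of code of your own. Each camera call takes 0.05 s, during which the arm holds its last target. There are 200 camera calls.

TASK

Size the jar with the orange label for its gift sleeve: stand it upright in the middle of the gauge's bed, between the two jaws, with its label squarely facing the arrow side, and let go of it. Then slide the blue-tabbed jaw gently shut on it until the dial pointer rests in the green band, never letting it reach the red, and leave the jar clamped like that. Do not knock the other two jars about.

Things in the scene. Friction and masses are not known exactly. Their poses are not given: they have to be found in the camera images.
- gauge: Sizing gauge, fixed: a light-wood bed 110 mm (x) by 370 mm (y), top 18 mm above the counter. Origin at counter level on its long middle line x = 0, 5 mm to +y of the bed's middle. The jaw is at the -y end and closes towards +y; an anvil head with a dial is at the +y end. The +x side is the arrow side: an orange arrow on the bed (at y = 25 mm) points to +x. 'In the middle' means on the line x = 0.
- pad_mid (a point): Mean place (fixed in the gauge, y = 42 mm) of the front of the anvil's steel pad, 36 mm wide, 24 to 56 mm above the counter. The true pad is up to 14 mm to either side along y, differs each time, and is not measured: feel for it. The pad gives up to 9 mm on a spring, 1.2 N per mm. The grey head (84 by 80 mm, 60 mm high, dial on top) starts 18 mm behind the pad's front and is clamped.
- jaw: Sliding jaw. Origin on the middle of its steel face, at bed height; axes as the gauge's (+y closes). It starts at gauge y = -95 to -70 mm and can travel to +40 mm. Face 50 mm wide, 43 mm high above the bed; aluminium carriage behind it, 66 mm long and 15 mm high. Slides stiffly (about 9 N) and stays where it is left, also against the pad's spring.
- jaw_grip (a point): Where to take the jaw: centre of the blue upright tab, 24 mm (gauge x) by 14 mm (gauge y), 45 mm behind the jaw's face; the point is 60 mm above the bed (78 mm above the counter), 12 mm below the tab's top.
- pointer (a joint): Dial pointer reading in rad: 0 with the pad untouched; 0.2 rad for each mm that the pad is pushed in, clockwise seen from above. Green band 0.5 to 1.0 rad (pad in 2.5 to 5 mm, 3 to 6 N); red from 1.4 rad (7 mm, 8.4 N). Black pointer 28 mm long on a white dial 68 mm across, face up on the head; in mid-green it points to the gauge's +x.
- jar_orange: The jar to size: square-sided pale glass jar, 46 mm deep (its x), 56 mm wide (its y; this width goes between the jaws), body 70 mm high, with a round wooden lid 42 mm across to 88 mm; 0.16 to 0.26 kg (empty). Origin: centre of the underside, z up; +x is the way the label faces. Orange label on that face, and an orange strip on the lid from its middle towards the label side.
- jar_orange_label (a point): Middle of the orange label, 23 mm from the jar's axis along its +x, 34 mm above its underside.
- jar_blue: Bystander: same pale jar with a blue label; origin as for the orange one.
- jar_green: Bystander: same pale jar with a green label; origin as for the orange one.
Not all that is in view belongs to the job. What is shaped like the jar_orange but yellow is not meant.

How it is judged:
By the outcome, as a careful person would: the job done as asked, in the order asked, and still so for the second after the job is handed in, with the robot touching nothing.
It also fails if it takes over 64 s, if anything falls off the work surface, if the arm or the gripper's body presses on something with over 40 N, if the wrist force passes 120 N, or if a joint passes its speed limit or range.

## Working session

There is one attempt and no reset: what is moved stays moved. The work goes in short steps, Python scripts to look and compute and a tool call to move; the robot and the scene stay as the last step left them, time stands still between calls to the robot, and variables do not carry over. Pictures are saved under pics/ and viewed, about 8 in all and at most 12, crops included, and the job is handed in when it is done.

Besides the shell and the picture viewer there is one more tool, called after "Emit:" by a JSON object that holds its "method" and its "body", one argument or row to a line. step_arm: Moves the arm, as the interface text tells. Its arguments: {"type":"object","properties":{"plan":{"type":"string"},"grip_force":{"type":"number"}},"required":["plan"]}

```bash
mkdir -p pics; ls; cat > h.py <<'E'
import numpy as np, cv2
from rig import readout, cams, workorder, spotter, ctrl
def RT(n):
    i=cams.camera_info(n); R=cv2.Rodrigues(np.array(i['rvec'],float))[0]; return i,R,np.array(i['tvec'],float).ravel()
def cloud(n,d):
    i,R,t=RT(n); f=200/np.tan(np.radians(i['vfov'])/2)
    v,u=np.mgrid[0:400,0:640]; x=(u-i['cx'])/f; y=(v-i['cy'])/f
    if n=='wrist':
        r=np.hypot(x,y)+1e-9; k=np.tan(np.minimum(r,1.5))/r; x,y=x*k,y*k
    P=np.stack([x*d,y*d,d],-1)
    return (P-t)@R   # world
def save(p,name): cv2.imwrite('pics/'+name,cv2.cvtColor(p,cv2.COLOR_RGB2BGR))
E
python3 - <<'E'
from h import *
ims=[]
for n in ['top','side']:
    p,d=cams.capture(n); np.savez('/tmp/'+n,p=p,d=d); save(p,n+'0.png')
    W=cloud(n,d)
    for t in ['jar_orange','jar_blue','jar_green','jaw','jaw_grip','gauge','pointer']:
        for r in spotter.regions_of(n,t)[:4]:
            m=r['pixels']&(d>0); print(n,t,round(r['conf'],2),np.round(r['extent']),np.round(np.median(W[m],0)) if m.any() else None, np.round(np.percentile(W[m][:,2],95)) if m.any() else None)
print(readout.sense())
E
```

```text
pics
top jar_orange 0.94 [194. 230.  39.  36.] [526. 316.  73.] 90.0
top jar_orange 0.87 [217. 141.  35.  35.] [700. 278.  71.] 90.0
top jar_orange 0.61 [157. 187.  39.  38.] [605. 395.  71.] 90.0
top jar_orange 0.43 [266. 265.  33.  33.] [449. 184.  87.] 91.0
top jar_blue 0.69 [265. 265.  37.  36.] [448. 184.  73.] 91.0
top jar_green 0.71 [259. 185.  32.  36.] [609. 195.  84.] 90.0
top jaw 0.67 [445. 197.  41.  33.] [ 576. -187.   35.] 90.0
top jaw_grip 0.81 [446. 202.  36.  35.] [ 577. -187.   35.] 90.0
top gauge 0.95 [387. 204. 174.  55.] [571. -64.  20.] 62.0
side jar_orange 0.94 [230. 278.  36.  44.] [698. 299.  65.] 90.0
side jar_orange 0.91 [244. 342.  37.  48.] [604. 416.  69.] 90.0
side jar_orange 0.17 [286. 259.  30.  43.] [610. 213.  68.] 89.0
side jar_blue 0.91 [362. 282.  35.  37.] [445. 200.  65.] 90.0
side jar_green 0.8 [286. 259.  28.  43.] [610. 212.  68.] 89.0
side jaw 0.92 [361. 154.  26.  36.] [ 577. -185.   44.] 87.0
side jaw_grip 0.65 [359. 154.  28.  35.] [ 576. -179.   44.] 87.0
side gauge 0.86 [343. 196.  85. 118.] [568. -19.  20.] 62.0
{'time_s': 0.8, 'joints': array([ 1.06458419e+00,  3.12902021e-01,  1.49771624e+00, -1.58093859e-05,
        1.33100675e+00, -2.23425073e-01]), 'dq': array([-1.30171558e-03,  1.11713062e-03, -6.38032719e-04,  7.85387839e-04,
        7.02202541e-06,  3.79863291e-04]), 'tau': array([-1.42535846e-04, -4.12140834e+01, -2.59889638e+01, -2.16542157e-04,
        5.23132858e-04, -4.71431576e-06]), 'eef_pos': array([146.51918051, 504.1371001 , 231.28702126]), 'ee_rot': array([ 1.40052204e-06,  1.40921020e-01,  9.90020841e-01, -1.78545448e-05]), 'force': array([-0.83307117,  0.12921096,  0.25403421]), 'wrist_torque': array([0.00719208, 0.02501802, 0.05260401]), 'grip_width': 0.9987565973477717}
```

```bash
python3 - <<'E'
from h import *
p=np.load('/tmp/top.npz')['p']; q=np.load('/tmp/side.npz')['p']
a=cv2.resize(p[110:300,120:480],(792,418),interpolation=cv2.INTER_CUBIC); save(a,'c_top.png')
b=cv2.resize(q[110:380,190:430],(533,600),interpolation=cv2.INTER_CUBIC); save(b,'c_side.png')
E
```

```text
(no output)
```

View pics/c_top.png

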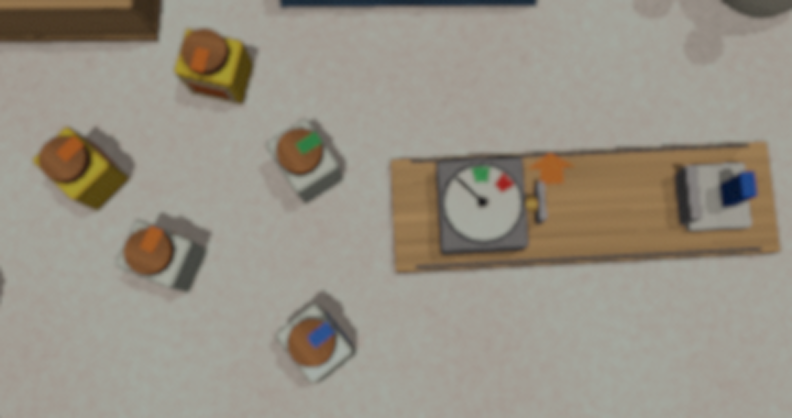

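View pics/c_side.png

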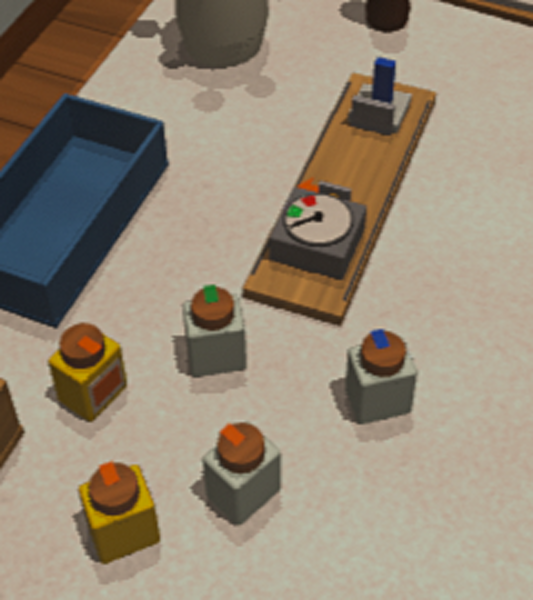

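Top view (full-picture pixels): the jar with an orange strip and pale body is at about (188,224). The look-alikes are yellow jars with orange strips at (150,181) and (213,136), plus the blue-strip jar at (262,265) and the green-strip jar at (257,180). I choose (188,224). The anvil is on the world +y side and the jaw on the -y side. Next I measure the poses.

```bash
cat >> h.py <<'E'
def rect(P):
    (c,s,a)=cv2.minAreaRect(P[:,:2].astype(np.float32)); return np.round(c,1),np.round(s,1),round(a,1)
def pix(n,X):
    i,R,t=RT(n); f=200/np.tan(np.radians(i['vfov'])/2); c=np.atleast_2d(X)@R.T+t
    r=np.hypot(c[:,0],c[:,1]); k=f/c[:,2] if n!='wrist' else f*np.arctan2(r,c[:,2])/r
    return np.c_[c[:,0]*k+i['cx'],c[:,1]*k+i['cy']]
E
python3 - <<'E'
from h import *
for n in ['top','side']:
    z=np.load(f'/tmp/{n}.npz'); p,d=z['p'],z['d']; W=cloud(n,d); hsv=cv2.cvtColor(p,cv2.COLOR_RGB2HSV).astype(int)
    def box(x0,x1,y0,y1,z0,z1): return (d>0)&(W[...,0]>x0)&(W[...,0]<x1)&(W[...,1]>y0)&(W[...,1]<y1)&(W[...,2]>z0)&(W[...,2]<z1)
    i,R,t=RT(n); print(n,'cam at',np.round(-R.T@t),'f',200/np.tan(np.radians(i['vfov'])/2))
    for nm,b in dict(o=(470,570,270,370),g=(560,660,150,250),b=(400,500,140,230)).items():
        L=W[box(*b,83,95)]; B=W[box(*b,66,75)]
        print(nm,'lid',rect(L),np.round(L.mean(0),1),len(L),'shoulder',rect(B),len(B))
    m=box(470,570,270,370,80,98)&(hsv[...,1]>190)&(hsv[...,0]<14)&(p[...,0]>180)
    print('strip',np.round(W[m].mean(0),1),m.sum())
    G=W[box(480,680,-260,130,15,21)]; print('bed',rect(G),len(G))
    H=W[box(480,680,-60,130,55,66)]; print('head',rect(H),len(H))
    T=W[box(480,680,-260,-120,82,95)]; print('tabtop',rect(T),np.round(T.mean(0),1),len(T))
    F=W[box(480,680,-260,-120,54,66)]; print('jawtop',rect(F),np.round(F.mean(0),1),len(F))
    Pd=W[box(480,680,-65,-20,35,62)]; print('pad',rect(Pd),np.round(np.percentile(Pd,[2,50,98],axis=0),1),len(Pd))
E
```

```text
top cam at [435. 103. 860.] f 406.6169936846449
o lid (array([529.2, 328.6]), array([40.6, 41. ]), 31.6) [529.  327.7  88.7] 384 shoulder (array([529.3, 328.1]), array([56.7, 45.8]), 67.3) 261
g lid (array([615.8, 198.5]), array([40. , 39.1]), 1.5) [616.1 198.3  88.6] 360 shoulder (array([616.7, 198.9]), array([56.4, 45.6]), 32.8) 246
b lid (array([448.7, 186.7]), array([40.7, 39.4]), 0.6) [448.4 186.6  88.8] 397 shoulder (array([448.5, 187. ]), array([55.8, 45.7]), 37.9) 298
strip [nan nan nan] 0
bed (array([575.8, -66.5]), array([110.4, 369.9]), 2.2) 5706
head (array([572.2,  26.3]), array([83.9, 97.4]), 2.4) 1620
tabtop (array([ 580.8, -199. ]), array([24.6, 15.3]), 4.0) [ 580.  -197.5   89.6] 105
jawtop (array([ 580.1, -177.2]), array([49.4, 49.6]), 4.5) [ 578.4 -163.6   60.6] 176
pad (array([573.6, -21.4]), array([ 2.5, 34.8]), 89.6) [[556.4 -22.5  49.3]
 [568.6 -21.1  56.4]
 [589.9 -20.1  59.7]] 25
side cam at [293. 792. 938.] f 510.69273255626575
o lid (array([529.2, 329.8]), array([41. , 40.9]), 3.0) [528.6 330.6  88.1] 347 shoulder (array([528.7, 329.8]), array([55.9, 46.2]), 67.7) 245
g lid (array([617.2, 199.8]), array([40.8, 43.4]), 60.1) [616.1 200.8  87.8] 259 shoulder (array([616.3, 200.5]), array([55.5, 49.1]), 32.3) 219
b lid (array([448.2, 188.5]), array([40.9, 40.2]), 88.7) [448.1 189.4  88. ] 287 shoulder (array([448.2, 188.5]), array([56. , 46.4]), 38.4) 216
strip [538.8 324.4  88.8] 41
bed (array([575.7, -64.9]), array([110.8, 373. ]), 2.2) 2506
head (array([571.6,  27.5]), array([83. , 99.8]), 2.4) 878
tabtop (array([ 580.3, -196.1]), array([22.9, 13.5]), 8.2) [ 580.  -195.4   88.1] 50
jawtop (array([ 579. , -174.5]), array([49.6, 47.6]), 0.1) [ 578.  -165.9   59.6] 116
pad (array([573.3, -22. ]), array([ 3.1, 34.2]), 87.8) [[556.3 -23.6  38.2]
 [567.2 -21.4  54.4]
 [590.  -20.3  56.6]] 10<stdin>:10: RuntimeWarning: Mean of empty slice.
  ret = um.true_divide(
```

```bash
cat >> h.py <<'E'
from scipy.spatial.transform import Rotation as Ro
def shift(x,y,z,yaw):
    s=readout.sense(); w=s['ee_rot']; R=Ro.from_quat([w[1],w[2],w[3],w[0]]).as_matrix()
    d=R.T@(np.array([x,y,z])-s['eef_pos']); ya=np.degrees(np.arctan2(R[1,1],R[0,1]))
    print('pos',np.round(s['eef_pos'],1),'yaw_y',round(ya,2),'tilt',np.round(R[:,2],4),'shift cm',np.round(d/10,2),'twist',round((ya-yaw+90)%180-90,2),(ya-yaw+180)%360-180,'F',np.round(s['force'],1),'w',round(s['grip_width'],3),'t',s['time_s'])
E
python3 -c "
from h import *
shift(529,329,150,-22.6)"
```

```text
pos [146.5 504.1 231.3] yaw_y 73.8 tilt [-0. -0. -1.] shift cm [-41.62  -6.15   8.13] twist -83.6 96.39770963248219 F [-0.8  0.1  0.3] w 0.999 t 0.8
```

Emit:
{"method": "step_arm", "body": {
  "plan": "-41.6 -6.15 8.1 96.4 100;-41.6 -6.15 8.1 96.4 100;-41.6 -6.15 8.1 96.4 100;-41.6 -6.15 8.1 96.4 100;-41.6 -6.15 8.1 96.4 100;-41.6 -6.15 8.1 96.4 100;-41.6 -6.15 8.1 96.4 100;-41.6 -6.15 8.1 96.4 100;-41.6 -6.15 8.1 96.4 100;-41.6 -6.15 8.1 96.4 100"
}}

```text
time_s: 1.8
eef_pos: [531.5, 326.6, 148.7]
ee_rot: [0.0, 0.781, 0.624, -0.001]
force: [-0.4, -0.2, -0.9]
grip_width: 1.001
```

```bash
python3 -c "
from h import *
shift(529,329,150,-22.6)"
```

```text
pos [531.5 326.6 148.7] yaw_y -12.73 tilt [-1.e-03 -9.e-04 -1.e+00] shift cm [ 0.18 -0.29 -0.13] twist 9.87 9.873647533270713 F [-0.4 -0.2 -0.9] w 1.001 t 1.8
```

Emit:
{"method": "step_arm", "body": {
  "plan": "0 0 0 8.5 100;0 0 0 10.4 100;0 0 0 10.4 100;0 0 0 10.4 100"
}}

```text
time_s: 2.2
eef_pos: [528.8, 329.0, 150.2]
ee_rot: [-0.0, 0.831, 0.556, -0.0]
force: [0.3, -0.4, 0.5]
grip_width: 0.999
```

```bash
python3 - <<'E'
from h import *
shift(529,329,150,-22.6)
p,d=cams.capture('wrist'); W=cloud('wrist',d); np.savez('/tmp/w1',p=p,d=d,W=W)
for a,b in [(84,94),(66,76)]:
    m=(d>0)&(abs(W[...,0]-529)<50)&(abs(W[...,1]-329)<50)&(W[...,2]>a)&(W[...,2]<b)
    if m.sum()>5: print(a,rect(W[m]),np.round(W[m].mean(0),1),m.sum())
rs=spotter.regions_of('wrist','jar_orange')
for r in rs: print(r['conf'],r['extent'])
save(p,'w1.png')
E
```

```text
pos [528.8 329.  150.2] yaw_y -22.47 tilt [-1.e-04 -0.e+00 -1.e+00] shift cm [0.   0.02 0.02] twist 0.13 0.12746805171013875 F [ 0.3 -0.4  0.5] w 0.999 t 2.2
84 (array([530. , 327.2]), array([41.2, 41. ]), 70.6) [530.3 328.1  88.6] 2608
66 (array([529.8, 327.8]), array([54.9, 46.3]), 67.4) [534.4 339.4  70. ] 1418
0.88 [517.0, 170.9, 85.8, 73.1]
0.72 [380.6, 73.5, 89.1, 92.5]
0.71 [321.6, 201.1, 64.4, 80.8]
```

View pics/w1.png

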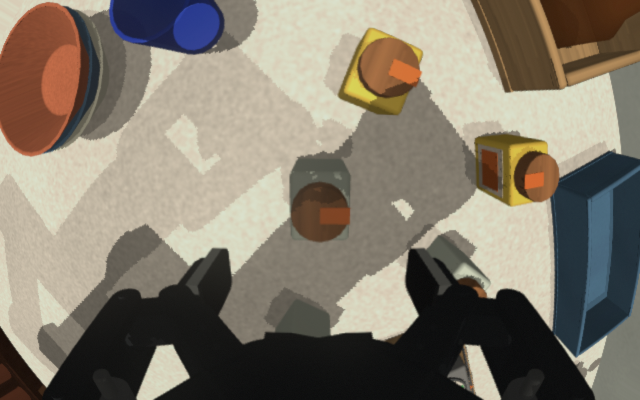

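The wrist view shows the pale orange-strip jar at (320,210), centred between the fingers at columns 220 and 415. Its strip points to the right, and the yellow look-alikes are at (385,70) and (520,170). I go down on it.

Emit:
{"method": "step_arm", "body": {
  "plan": "0.05 -0.05 5 0 100;0.05 -0.05 9 0 100;0.05 -0.05 11 0 100;0.05 -0.05 12.2 0 100;0.05 -0.05 12.2 0 100;0.05 -0.05 12.2 0 30;0.05 -0.05 12.2 0 30;0.05 -0.05 12.2 0 30;0.05 -0.05 12.2 0 30;0.05 -0.05 12.2 0 30",
  "grip_force": 30
}}

```text
time_s: 3.3
eef_pos: [529.3, 329.9, 29.7]
ee_rot: [0.0, 0.832, 0.555, 0.001]
force: [1.1, -0.2, 6.1]
grip_width: 0.535
```

Emit:
{"method": "step_arm", "body": {
  "plan": "0 0 0 0 30;0 0 0 0 30;0 0 0 0 30"
}}

```text
time_s: 3.6
eef_pos: [529.3, 329.9, 29.7]
ee_rot: [0.0, 0.832, 0.555, 0.001]
force: [-0.7, -0.7, 6.0]
grip_width: 0.536
```

Emit:
{"method": "step_arm", "body": {
  "plan": "0 0 -2 0 30;0 0 -6 0 30;0 0 -10 0 30;0 0 -14 0 30;0 0 -14 0 30;0 0 -14 0 30"
}}

```text
time_s: 4.2
eef_pos: [528.4, 329.6, 168.4]
ee_rot: [0.0, 0.832, 0.555, 0.0]
force: [0.4, 0.1, -3.3]
grip_width: 0.534
```

```bash
python3 - <<'E'
from h import *
shift(575.4,-56.7,168,2.2)
E
```

```text
pos [528.4 329.6 168.4] yaw_y -22.55 tilt [ 3.e-04  1.e-04 -1.e+00] shift cm [-3.388e+01  1.915e+01  3.000e-02] twist -24.75 -24.745253411134456 F [ 0.4  0.1 -3.3] w 0.534 t 4.2
```

Emit:
{"method": "step_arm", "body": {
  "plan": "-2 1.1 0 -2 30;-6 3.4 0 -5 30;-10 5.7 0 -8 30;-14 7.9 0 -11 30;-18 10.2 0 -14 30;-22 12.4 0 -17 30;-26 14.7 0 -20 30;-30 17 0 -23 30;-32.7 18.5 0 -24.8 30;-33.9 19.15 0 -24.8 30"
}}

```text
time_s: 5.2
eef_pos: [574.7, -59.4, 166.3]
ee_rot: [-0.001, 0.694, 0.72, -0.001]
force: [-0.1, 0.1, -2.3]
grip_width: 0.539
```

Emit:
{"method": "step_arm", "body": {
  "plan": "0 0 0 0 30;0 0 0 0 30"
}}

```text
time_s: 5.4
eef_pos: [575.0, -55.9, 167.3]
ee_rot: [-0.001, 0.693, 0.721, -0.0]
force: [0.3, 0.9, -4.0]
grip_width: 0.534
```

```bash
python3 - <<'E'
from h import *
shift(575.4,-56.7,48,2.2)
out=[]
for n in ['top','side']:
    p,d=cams.capture(n); W=cloud(n,d)
    m=(d>0)&(abs(W[...,0]-575)<60)&(abs(W[...,1]+57)<60)&(W[...,2]>60)
    Q=W[m]; print(n,m.sum()); np.savez('/tmp/h_'+n,p=p,d=d)
    u,v=pix(n,[575,-57,150])[0]; u,v=int(u),int(v); c=p[max(0,v-90):v+90,max(0,u-90):u+90]; out.append(cv2.resize(c,(390,390),interpolation=cv2.INTER_CUBIC))
save(np.hstack(out),'held.png')
E
```

```text
pos [575.  -55.9 167.3] yaw_y 2.25 tilt [-0.0019  0.001  -1.    ] shift cm [-0.1   0.06 11.93] twist 0.05 0.047301452904463304 F [ 0.3  0.9 -4. ] w 0.534 t 5.4
top 8904
side 4305
```

View pics/held.png

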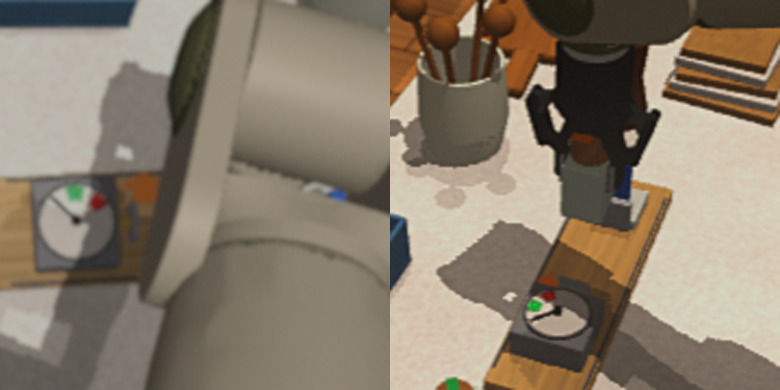

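```bash
python3 - <<'E'
from h import *
p,d=cams.capture('wrist'); W=cloud('wrist',d); i,R,t=RT('wrist'); print('cam',np.round(-R.T@t))
def box(x0,x1,y0,y1,z0,z1): return (d>0)&(W[...,0]>x0)&(W[...,0]<x1)&(W[...,1]>y0)&(W[...,1]<y1)&(W[...,2]>z0)&(W[...,2]<z1)
G=W[box(490,660,-270,140,13,22)]; print('bed',rect(G),len(G))
g=G[(G[:,1]>-10)&(G[:,1]<110)]
for a in range(-40,130,20):
    q=G[(G[:,1]>a)&(G[:,1]<a+20)]
    if len(q)>20: print(a,np.round([q[:,0].min(),q[:,0].max()],1))
H=W[box(490,660,-40,130,55,66)]; print('head',rect(H),len(H))
J=W[box(520,640,-100,0,70,260)]; print('jar-ish',np.round(np.percentile(J,[2,50,98],axis=0),1),len(J))
L=W[box(520,640,-100,0,195,240)]; print('lid',rect(L) if len(L)>9 else 0)
Pd=W[box(540,610,-55,-12,30,57)]; print('pad',np.round(np.percentile(Pd,[2,50,98],axis=0),1) if len(Pd) else 0,len(Pd))
save(p,'w2.png'); np.savez('/tmp/w2',p=p,d=d,W=W)
E
```

```text
cam [573.  12. 311.]
bed (array([573.5,   9.3]), array([111. , 214.3]), 2.2) 11197
-40 [519.7 630.2]
-20 [518.6 629.6]
0 [517.9 629.1]
20 [517.3 627.9]
40 [516.6 627.1]
60 [515.7 626.3]
80 [514.5 625.1]
100 [515.1 624.5]
head (array([573. ,  24.4]), array([84.4, 97.3]), 2.2) 9763
jar-ish [[523.2 -66.7 164.5]
 [575.7 -45.4 227.3]
 [631.1 -29.7 259. ]] 41814
lid (array([577.2, -49.6]), array([115.6,  40.7]), 2.3)
pad [[558.1 -24.3  34.9]
 [574.5 -19.   53.6]
 [591.8 -12.4  56.9]] 452
```

View pics/w2.png

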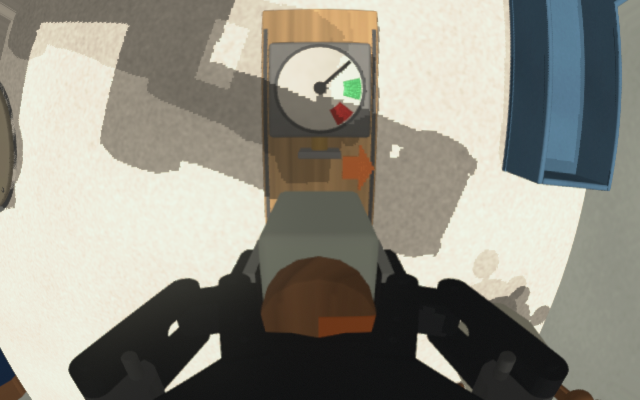

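The wrist view shows the dial centre at (320,88) with the pointer at rest towards (350,62). The pad is at (320,154), the jar is held upright, and its strip points right (+x).

Emit:
{"method": "step_arm", "body": {
  "plan": "-0.15 0.05 2 0 30;-0.15 0.05 5 0 30;-0.15 0.05 8 0 30;-0.15 0.05 10 0 30;-0.15 0.05 11 0 30;-0.15 0.05 11.3 0 30;-0.15 0.05 11.3 0 30;-0.15 0.05 11.3 0 30"
}}

```text
time_s: 6.35
eef_pos: [576.6, -58.3, 56.4]
ee_rot: [0.001, 0.693, 0.721, 0.0]
force: [-0.2, -0.8, -2.3]
grip_width: 0.538
```

```bash
python3 - <<'E'
from h import *
shift(575.8,-58,48,2.2)
E
```

```text
pos [576.6 -58.3  56.4] yaw_y 2.27 tilt [ 1.9e-03 -6.0e-04 -1.0e+00] shift cm [ 0.04 -0.08  0.84] twist 0.07 0.0670142253127608 F [-0.2 -0.8 -2.3] w 0.538 t 6.35
```

Emit:
{"method": "step_arm", "body": {
  "plan": "0 -0.06 0.3 0 30;0 -0.06 0.5 0 30;0 -0.06 0.6 0 30;0 -0.06 0.7 0 30;0 -0.06 0.7 0 30"
}}

```text
time_s: 6.85
eef_pos: [575.3, -58.4, 48.2]
ee_rot: [-0.0, 0.693, 0.721, -0.0]
force: [-0.6, -0.3, -2.1]
grip_width: 0.534
```

Emit:
{"method": "step_arm", "body": {
  "plan": "0 0 0.1 0 30;0 0 0.1 0 30;0 0 0.1 0 30"
}}

```text
time_s: 7.15
eef_pos: [575.5, -58.4, 47.7]
ee_rot: [0.0, 0.693, 0.721, 0.0]
force: [-1.2, -0.2, 2.2]
grip_width: 0.534
```

The force turned from -2 to +2 N, so the jar is on the bed. I release and lift.

Emit:
{"method": "step_arm", "body": {
  "plan": "0 0 0 0 60;0 0 0 0 100;0 0 0 0 100;0 0 0 0 100;0 0 0 0 100;0 0 0 0 100"
}}

```text
time_s: 7.75
eef_pos: [575.4, -58.4, 47.3]
ee_rot: [-0.0, 0.693, 0.721, -0.0]
force: [-0.6, -0.6, 0.5]
grip_width: 0.998
```

Emit:
{"method": "step_arm", "body": {
  "plan": "0 0 -2 0 100;0 0 -6 0 100;0 0 -10 0 100;-2 0 -12 0 100;-6 0 -12 0 100;-10 0 -12 0 100;-14 0 -12 0 100;-14 0 -12 0 100;-14 0 -12 0 100"
}}

```text
time_s: 8.65
eef_pos: [580.7, -198.7, 167.0]
ee_rot: [-0.0, 0.694, 0.72, 0.0]
force: [0.3, 0.8, 0.8]
grip_width: 0.999
```

```bash
cat > look.py <<'E'
from h import *
import sys
shift(580.9,-197,66,2.2)
for n in ['wrist','top','side']:
    p,d=cams.capture(n); W=cloud(n,d); np.savez('/tmp/l_'+n,p=p,d=d,W=W)
    for nm,b in dict(body=(530,620,-110,-10,82,93),lid=(530,620,-110,-10,102,110),head=(500,640,-20,100,57,64),tab=(560,605,-215,-100,86,96)).items():
        m=(d>0)&(W[...,0]>b[0])&(W[...,0]<b[1])&(W[...,1]>b[2])&(W[...,1]<b[3])&(W[...,2]>b[4])&(W[...,2]<b[5])
        if m.sum()>20: print(n,nm,rect(W[m]),m.sum())
E
python3 look.py
```

```text
pos [ 580.7 -198.7  167. ] yaw_y 2.18 tilt [-4.e-04  5.e-04 -1.e+00] shift cm [ 0.16  0.03 10.1 ] twist -0.02 -0.024295707707125302 F [0.3 0.8 0.8] w 0.999 t 8.65
wrist body (array([575.6, -65.8]), array([45.9, 46.3]), 1.8) 1301
wrist lid (array([576. , -66.2]), array([41.9, 30.8]), 2.3) 2279
wrist tab (array([ 581.8, -198.7]), array([23.4, 13.4]), 2.4) 573
top body (array([574.9, -59.5]), array([46.6, 56.3]), 1.5) 284
top lid (array([574.7, -59.1]), array([40.6, 39.9]), 9.5) 369
top head (array([572. ,  27.5]), array([82.3, 95. ]), 2.2) 1341
top tab (array([ 580.7, -198.5]), array([14.8, 24.1]), 88.9) 98
side body (array([574.5, -55.8]), array([45. , 55.6]), 1.8) 145
side lid (array([575.7, -59.7]), array([38.8, 42.2]), 24.0) 177
side head (array([571.4,  28.6]), array([83., 98.]), 2.5) 721
side tab (array([ 580.5, -196.3]), array([22., 19.]), 7.5) 41
```

The jar stands at (575.2, -59.5) with yaw about 1.8°, so it is centred and square. I take the tab.

Emit:
{"method": "step_arm", "body": {
  "plan": "0.05 0.02 4 0 100;0.05 0.02 8 0 100;0.05 0.02 10 0 100;0.05 0.02 10.8 0 100;0.05 0.02 10.8 0 100;0.05 0.02 10.8 0 50;0.05 0.02 10.8 0 10;0.05 0.02 10.8 0 10;0.05 0.02 10.8 0 10;0.05 0.02 10.8 0 10",
  "grip_force": 70
}}

```text
time_s: 9.8
eef_pos: [581.4, -197.8, 60.0]
ee_rot: [0.001, 0.693, 0.721, 0.0]
force: [0.3, 1.1, 4.5]
grip_width: 0.269
```

Emit:
{"method": "step_arm", "body": {
  "plan": "0 0 0 0 10;0 0 0 0 10;0 0 0 0 10;0 0 0 0 10"
}}

```text
time_s: 10.2
eef_pos: [581.4, -197.8, 60.0]
ee_rot: [0.0, 0.693, 0.721, 0.0]
force: [-1.5, 0.6, 6.0]
grip_width: 0.268
```

Emit:
{"method": "step_arm", "body": {
  "plan": "0.3 0 0 0 10;1 0 0 0 10;1.8 0 0 0 10;2.6 0 0 0 10;3.4 0 0 0 10;4.2 0 0 0 10;5 0 0 0 10;5.5 0 0 0 10;5.8 0 0 0 10;5.8 0 0 0 10"
}}

```text
time_s: 11.2
eef_pos: [579.2, -141.0, 60.0]
ee_rot: [0.001, 0.693, 0.721, -0.0]
force: [-0.6, -5.0, 4.6]
grip_width: 0.272
```

```bash
cat > dial.py <<'E'
from h import *
import sys
# rectify the dial from the wrist view onto the plane z=61, gauge axes
def dial(name,cx=571.9,cy=None,n='wrist'):
    p,d=cams.capture(n); W=cloud(n,d)
    m=(d>0)&(W[...,2]>56)&(W[...,2]<68)&(W[...,1]>-20)&(W[...,1]<120)&(abs(W[...,0]-572)<60); z=np.median(W[m][:,2])
    a=np.radians(2.2); g=np.arange(-45,45.01,.3); gx,gy=np.meshgrid(g,-g)
    X=np.stack([572+np.cos(a)*gx-np.sin(a)*gy,27+np.sin(a)*gx+np.cos(a)*gy,np.full_like(gx,z)],-1).reshape(-1,3)
    q=pix(n,X).astype(np.float32).reshape(gx.shape+(2,))
    im=cv2.remap(p,q[...,0],q[...,1],cv2.INTER_CUBIC); save(cv2.resize(im,(500,500)),name); return im,z
if __name__=='__main__':
    shift(580,-130,59,2.2); im,z=dial(sys.argv[1]); print(z)
E
python3 dial.py d0.png
```

```text
pos [ 579.2 -141.    60. ] yaw_y 2.25 tilt [ 0.0016 -0.0026 -1.    ] shift cm [1.09 0.12 0.1 ] twist 0.05 0.0529558015976761 F [-0.6 -5.   4.6] w 0.272 t 11.2
56.62086607385682
```

View pics/d0.png

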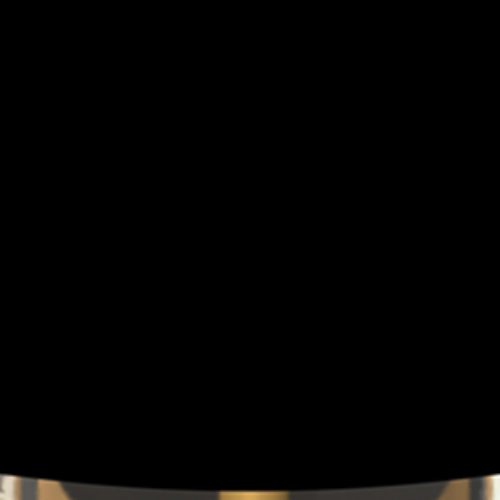

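The wrist view cuts the dial off at this height, so I will read it from the side and top cameras. First I calibrate the reading on the resting pictures.

```bash
cat > dial.py <<'E'
from h import *
import sys
C=dict(top=(571.9,24.0),side=(571.6,25.5))
def dial(n,p,name=None):
    a=np.radians(2.2); g=np.arange(-42,42.01,.35); gx,gy=np.meshgrid(g,-g)
    def warp(cx,cy):
        X=np.stack([cx+np.cos(a)*gx-np.sin(a)*gy,cy+np.sin(a)*gx+np.cos(a)*gy,np.full_like(gx,61.)],-1).reshape(-1,3)
        q=pix(n,X).astype(np.float32).reshape(gx.shape+(2,)); return cv2.remap(p,q[...,0],q[...,1],cv2.INTER_CUBIC)
    im=warp(*C[n]); gr=cv2.cvtColor(im,cv2.COLOR_RGB2GRAY).astype(float); hsv=cv2.cvtColor(im,cv2.COLOR_RGB2HSV)
    r=np.hypot(gx,gy); sc=[]
    T=np.radians(np.arange(-60,90,1.)); rr=np.arange(8,26,.5)
    for t in T:
        x=(rr*np.cos(t)+42)/.35; y=(42-rr*np.sin(t))/.35
        sc.append(cv2.remap(gr.astype(np.float32),x[None].astype(np.float32),y[None].astype(np.float32),1).mean())
    sc=np.array(sc); w=np.clip(np.median(sc)-15-sc,0,None); w[abs(np.arange(len(sc))-sc.argmin())>12]=0; t=(w*T).sum()/w.sum()
    print(n,'pointer deg',round(np.degrees(t),1),'reading',round(.75-t,2),'dark',round(sc.min()),'med',round(np.median(sc)))
    return im
if __name__=='__main__':
    ims=[]
    for n in ['side','top']:
        p=cams.capture(n)[0]; ims.append(cv2.resize(dial(n,p),(390,390)))
    save(np.hstack(ims),sys.argv[1])
E
python3 - <<'E'
from dial import *
ims=[]
for n in ['side','top']:
    ims.append(cv2.resize(dial(n,np.load(f'/tmp/{n}.npz')['p']),(390,390)))
save(np.hstack(ims),'dcal.png')
E
python3 dial.py d1.png
```

```text
side pointer deg 60.9 reading -0.31 dark 45 med 117
top pointer deg -25.8 reading 1.2 dark 93 med 138
side pointer deg 61.0 reading -0.32 dark 57 med 145
top pointer deg -25.7 reading 1.2 dark 111 med 162
```

View pics/dcal.png

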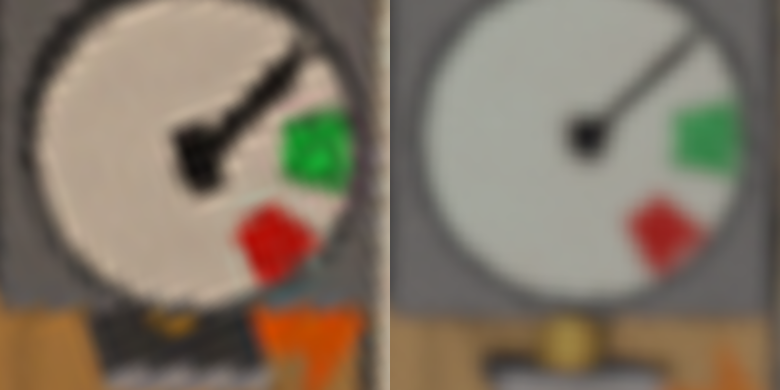

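Calibration crop: side hub at (195,150) and top hub at (588,138), with the pointer up-right. The hub was off my assumed centre, so I correct that.

```bash
sed -i "s/^C=.*/C=dict(top=(572.1,36.3),side=(571.2,35.2))/; s/gr=cv2.cvtColor(im,cv2.COLOR_RGB2GRAY).astype(float)/gr=im.max(2).astype(float)/" dial.py
python3 - <<'E'
from dial import *
for n in ['side','top']: dial(n,np.load(f'/tmp/{n}.npz')['p'])
E
python3 dial.py d1.png
```

```text
side pointer deg 38.1 reading 0.08 dark 38 med 165
top pointer deg 43.7 reading -0.01 dark 105 med 158
side pointer deg 38.1 reading 0.08 dark 47 med 201
top pointer deg 43.7 reading -0.01 dark 126 med 183
```

Emit:
{"method": "step_arm", "body": {
  "plan": "0.1 0 0 0 10;0.2 0 0 0 10;0.3 0 0 0 10;0.4 0 0 0 10;0.4 0 0 0 10"
}}

```text
time_s: 11.95
eef_pos: [579.1, -137.5, 60.0]
ee_rot: [0.002, 0.693, 0.721, -0.001]
force: [-1.1, -7.8, 4.2]
grip_width: 0.265
```

Emit:
{"method": "step_arm", "body": {
  "plan": "0.1 0 0 0 10;0.2 0 0 0 10;0.3 0 0 0 10;0.4 0 0 0 10;0.4 0 0 0 10"
}}

```text
time_s: 12.45
eef_pos: [579.0, -133.6, 60.1]
ee_rot: [0.002, 0.693, 0.721, -0.001]
force: [-0.3, -8.7, 5.0]
grip_width: 0.268
```

Emit:
{"method": "step_arm", "body": {
  "plan": "0.05 0 0 0 10;0.1 0 0 0 10;0.15 0 0 0 10;0.2 0 0 0 10;0.25 0 0 0 10;0.3 0 0 0 10;0.3 0 0 0 10"
}}

```text
time_s: 13.15
eef_pos: [578.9, -130.9, 60.1]
ee_rot: [0.002, 0.693, 0.721, -0.001]
force: [-0.7, -10.0, 3.1]
grip_width: 0.267
```

Emit:
{"method": "step_arm", "body": {
  "plan": "0.05 0 0 0 10;0.1 0 0 0 10;0.15 0 0 0 10;0.2 0 0 0 10;0.2 0 0 0 10;0.2 0 0 0 10"
}}

```text
time_s: 13.75
eef_pos: [578.8, -129.0, 60.0]
ee_rot: [0.002, 0.693, 0.721, -0.001]
force: [0.6, -11.2, 3.2]
grip_width: 0.265
```

```bash
python3 dial.py d2.png; python3 look.py | grep -v wrist
```

```text
side pointer deg 38.1 reading 0.08 dark 47 med 201
top pointer deg 43.7 reading -0.01 dark 125 med 182
pos [ 578.8 -129.    60. ] yaw_y 2.24 tilt [ 0.0018 -0.0038 -1.    ] shift cm [-6.8  -0.05 -0.57] twist 0.04 0.03545235472938657 F [  0.4 -11.    4.7] w 0.268 t 13.85
top body (array([574.8, -57.2]), array([46. , 56.3]), 1.8) 278
top lid (array([574.7, -56.8]), array([40.1, 40.6]), 43.8) 375
top head (array([571.6,  27.8]), array([83. , 94.6]), 1.2) 1353
side body (array([574.3, -53.8]), array([45.5, 56.3]), 2.0) 151
side lid (array([574.6, -55.4]), array([43., 41.]), 74.0) 181
side head (array([571.6,  29.9]), array([82.1, 96.7]), 2.3) 712
side tab (array([ 582. , -127.2]), array([43.1, 23.8]), 2.4) 69
```

Emit:
{"method": "step_arm", "body": {
  "plan": "0.05 0 0 0 10;0.1 0 0 0 10;0.15 0 0 0 10;0.2 0 0 0 10;0.25 0 0 0 10;0.3 0 0 0 10;0.3 0 0 0 10"
}}

```text
time_s: 14.7
eef_pos: [578.7, -126.0, 60.1]
ee_rot: [0.002, 0.693, 0.721, -0.001]
force: [0.2, -10.3, 3.0]
grip_width: 0.267
```

Emit:
{"method": "step_arm", "body": {
  "plan": "0.05 0 0 0 10;0.1 0 0 0 10;0.15 0 0 0 10;0.15 0 0 0 10;0.15 0 0 0 10"
}}

```text
time_s: 15.2
eef_pos: [578.6, -124.5, 60.1]
ee_rot: [0.002, 0.693, 0.721, -0.001]
force: [-0.2, -10.5, 3.5]
grip_width: 0.272
```

```bash
python3 dial.py d3.png
```

```text
side pointer deg 37.9 reading 0.09 dark 47 med 201
top pointer deg 43.7 reading -0.01 dark 125 med 182
```

Emit:
{"method": "step_arm", "body": {
  "plan": "0.05 0 0 0 10;0.1 0 0 0 10;0.15 0 0 0 10;0.15 0 0 0 10;0.15 0 0 0 10"
}}

```text
time_s: 15.8
eef_pos: [578.6, -123.0, 60.1]
ee_rot: [0.002, 0.693, 0.721, -0.001]
force: [-0.1, -12.2, 3.7]
grip_width: 0.265
```

```bash
python3 dial.py d4.png
```

```text
side pointer deg 37.9 reading 0.09 dark 47 med 201
top pointer deg 43.7 reading -0.01 dark 125 med 182
```

Emit:
{"method": "step_arm", "body": {
  "plan": "0.05 0 0 0 10;0.1 0 0 0 10;0.15 0 0 0 10;0.15 0 0 0 10;0.15 0 0 0 10"
}}

```text
time_s: 16.4
eef_pos: [578.5, -121.7, 60.1]
ee_rot: [0.002, 0.693, 0.721, -0.001]
force: [-0.9, -12.0, 3.4]
grip_width: 0.269
```

```bash
python3 dial.py d5.png
```

```text
side pointer deg 27.0 reading 0.28 dark 56 med 200
top pointer deg 35.3 reading 0.13 dark 113 med 182
```

Contact: the pointer reads about 0.17 rad.

Emit:
{"method": "step_arm", "body": {
  "plan": "0.05 0 0 0 10;0.1 0 0 0 10;0.15 0 0 0 10;0.15 0 0 0 10;0.15 0 0 0 10"
}}

```text
time_s: 17.0
eef_pos: [578.5, -120.5, 60.1]
ee_rot: [0.002, 0.693, 0.721, -0.001]
force: [0.2, -12.1, 2.3]
grip_width: 0.262
```

```bash
python3 dial.py d6.png
```

```text
side pointer deg 12.0 reading 0.54 dark 43 med 200
top pointer deg 17.9 reading 0.44 dark 123 med 183
```

Emit:
{"method": "step_arm", "body": {
  "plan": "0.05 0 0 0 10;0.1 0 0 0 10;0.15 0 0 0 10;0.15 0 0 0 10;0.15 0 0 0 10"
}}

```text
time_s: 17.6
eef_pos: [578.4, -119.3, 60.0]
ee_rot: [0.002, 0.693, 0.721, -0.001]
force: [0.0, -14.9, 2.7]
grip_width: 0.265
```

```bash
python3 dial.py d7.png
```

```text
side pointer deg 0.0 reading 0.75 dark 43 med 202
top pointer deg 4.7 reading 0.67 dark 120 med 182
```

Emit:
{"method": "step_arm", "body": {
  "plan": "0 0 0 0 40;0 0 0 0 70;0 0 0 0 100;0 0 0 0 100;0 0 0 0 100;0 0 0 0 100"
}}

```text
time_s: 18.3
eef_pos: [577.9, -116.2, 59.3]
ee_rot: [-0.0, 0.693, 0.721, -0.0]
force: [0.3, 0.7, 0.7]
grip_width: 1.005
```

```bash
python3 dial.py d8.png
```

```text
side pointer deg 0.2 reading 0.75 dark 44 med 203
top pointer deg 4.9 reading 0.67 dark 119 med 182
```

Emit:
{"method": "step_arm", "body": {
  "plan": "0 0 -1 0 100;0 0 -4 0 100;0 0 -8 0 100;0 0 -12 0 100;-4 0 -14 0 100;-9 0 -14 0 100;-14 0 -14 0 100;-14 0 -14 0 100;-14 0 -14 0 100;-14 0 -14 0 100"
}}

```text
time_s: 19.4
eef_pos: [583.5, -255.2, 199.8]
ee_rot: [0.0, 0.693, 0.721, 0.0]
force: [0.6, -0.3, -0.6]
grip_width: 1.004
```

```bash
python3 dial.py d9.png; python3 look.py; python3 - <<'E'
from h import *
a=np.load('/tmp/l_top.npz')['p'][110:300,120:480]; a=cv2.resize(a,(792,418),interpolation=cv2.INTER_CUBIC)
d=cv2.imread('pics/d9.png')[...,::-1]; d=cv2.resize(d,(360,180)); save(np.vstack([a,cv2.copyMakeBorder(d,0,0,0,432,0)]),'final.png')
E
```

```text
side pointer deg 0.3 reading 0.75 dark 43 med 197
top pointer deg 4.8 reading 0.67 dark 112 med 175
pos [ 583.6 -254.9  199.8] yaw_y 2.34 tilt [ 3.e-04 -1.e-04 -1.e+00] shift cm [ 5.8  -0.04 13.38] twist 0.14 0.14449318184983895 F [0.4 0.1 0.5] w 0.997 t 19.5
wrist tab (array([ 578.5, -122.4]), array([23.5, 13.8]), 2.9) 480
top body (array([574.6, -47.2]), array([46.2, 55.6]), 1.3) 274
top lid (array([574.6, -47. ]), array([40.3, 40.8]), 88.4) 375
top head (array([572.2,  27.4]), array([82.5, 94.5]), 2.5) 1364
top tab (array([ 577.6, -119.8]), array([24.5, 13.9]), 1.8) 92
side body (array([574.5, -63.4]), array([45.5, 92.9]), 1.0) 152
side lid (array([574.6, -46.5]), array([38.4, 44.5]), 50.7) 181
side head (array([571.8,  28.7]), array([82.3, 98.9]), 2.0) 725
side tab (array([ 577.4, -119. ]), array([22.6, 17.4]), 9.3) 46
```

View pics/final.png

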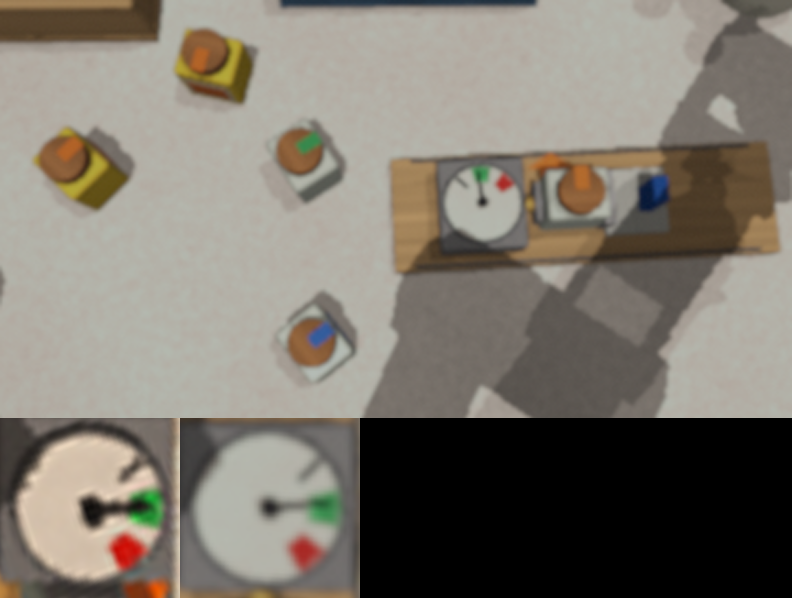

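The final view shows the jar clamped at about (580,190) with its strip towards +x. The pointer lies in the green band in both dial crops, and the other jars stand where they did. I hand in.

```bash
python3 -c "
from h import *
print(workorder.finish_job())"
```

```text
the job is handed in; nothing more can be done
None
```

The jar with the orange label is clamped upright in the gauge, with the dial pointer in the green band. I handed the job in at about 20 s.

- **Placing:** I took the pale jar by its label and back faces, set it on the bed and let go. The label faces the arrow side to within about 1°, and the jar is within about 1 mm of the bed's middle line.
- **Clamping:** I slid the blue-tabbed jaw shut in steps of 1.5 to 3 mm, which pushed the jar about 12 mm along the bed to the pad. The pointer rose from 0.17 to 0.45 and then to about 0.7 rad, so no reading came near the red at 1.4.
- **Last checks:** After I opened the gripper and backed away, the dial still read 0.67 (top camera) and 0.75 (side camera). The side camera already read 0.08 too high at rest, so the two agree at about 0.67. In the last picture, taken from above, the other jars stood where they were.
- **What disagreed:** The wrist camera could not see the dial while I was pushing, so I read it only from the side and top cameras. The cameras differed by 1 to 3 mm along y. One last side-camera fit of the jar body was spoiled because it took in the jaw, so I relied on the top camera and both lid fits.

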